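Fetch the flux tin from the drawer and show it to the code reader

TASK

Pull open the top drawer under the bench power supply, take out the tall flux tin and set it down gently, upright, in the ring on the code reader's pad with its black strip squarely facing the reader's window, then push the drawer fully shut. Leave the other tin and the solder spool standing in the drawer, and do not disturb the board vise or the tip cleaner.

Things in the scene. Friction and masses are not known exactly. Their poses are not given: they have to be found in the camera images.
- cabinet: grey fixed cabinet, 250 deep, 270 wide, 168 high. Origin on the bench under the middle of its front; -x points out of the front (as the drawer opens), y along it, z up. On it a deck and a 250 wide power supply (168 to 275 mm up) overhang the front by 20: a tool held upright at the shut drawer's handle strikes them, one leaning back out by 30 to 45 degrees clears them. Solid below 83 mm.
- drawer (a joint): top drawer, metres pulled out along cabinet -x: 0 shut, 0.21 fully open; starts nearly shut; about 2 N friction, no spring. Front panel 246 wide, 86 to 165 mm above the bench. Inside 232 wide (y); when shut it reaches 12 to 236 mm behind the cabinet front; floor 95 above the bench, walls to 130. Holds tall tin, low tin and spool, upright, in any order.
- drawer_handle (a point): centre of the drawer's handle, moving with it: an upright round steel bar, 10 thick and 50 long (100 to 150 mm above the bench), 35 mm in front of the drawer's front panel, joined to it by a 10 mm thick stem at each end; axes as the cabinet's.
- tin_center (a point): centre (half-way up) of the tall flux tin: plain metal cylinder 46 diameter, 62 high, about 0.14 kg, loose, standing in the drawer. z is its axis; its x axis points to the side that bears the black strip, which runs from the middle of the lid out over the rim and down that side.
- tin_strip (a point): point on the tall tin's side in the middle of the black strip, half-way up, 23 mm from the tin's axis along its x axis.
- reader_spot (a point): centre of the ring (60 diameter, drawn on the pad) where the tin must stand, on top of the fixed code reader's base plate, 4 mm above the bench. x points to the reader's window, an upright face 65 mm from this point; its block is 36 deep (x), 76 wide (y), top 74 mm above the bench. The base plate reaches 47 mm to -x and 42 mm to each side.
- low_tin_center (a point): centre of the other tin in the drawer: metal, 60 diameter, 28 high, loose; stays in the drawer.
- spool_center (a point): centre of the flanged solder spool in the drawer: 54 diameter, 38 high, axis upright, loose; stays in the drawer.
- vise: blue circuit-board vise with a board in it, loose, 0.7 kg, 75 (x) x 130 (y) x 90 high, origin under its middle; leave alone.
- cleaner: round open tip-cleaner pot, loose, 68 diameter, 45 high, origin under its middle; leave alone.
Things that resemble listed ones, but are neither listed nor needed, are in the scene too. Leave any purple look-alike of the part that bears reader_spot alone.

How it is judged:
On the way, in this order (a step that is already met when the one before it is completed fails the run):
1. the drawer is pulled open by at least 10 cm (value of joint drawer above 0.1 m), for 0.2 s.
2. the tall tin stands released in the ring on the reader's pad, strip facing the window (horizontal distance between tin_center and reader_spot below 0.015 m and z of tin_center in the frame of reader_spot between 0.025 and 0.037 m and angle between tin_center's own z axis and vertical below 0.1 rad and angle between the x axis of tin_center and the x axis of reader_spot, either way round below 0.3 rad and x of tin_strip in the frame of reader_spot above 0 m and contact force between the fingers and tin below 0.1 N), for 0.3 s.
3. the drawer is pushed shut again (value of joint drawer below 0.012 m), for 0.2 s.
At the end, for the whole second after the job is handed in: the tall tin stands upright, released, on the reader's pad within 15 mm of the ring's centre, its strip facing the window to within 0.3 rad (17 degrees); the drawer is shut to within 12 mm; the low tin and the spool stand upright (within 0.2 rad) inside the drawer (horizontal distance between tin_center and reader_spot below 0.015 m and z of tin_center in the frame of reader_spot between 0.025 and 0.037 m and angle between tin_center's own z axis and vertical below 0.1 rad and angle between the x axis of tin_center and the x axis of reader_spot, either way round below 0.3 rad and x of tin_strip in the frame of reader_spot above 0 m and value of joint drawer below 0.012 m and x of low_tin_center in the frame of cabinet between 0 and 0.24 m and y of low_tin_center in the frame of cabinet between -0.12 and 0.12 m and z of each of low_tin_center, spool_center in the frame of cabinet above 0.09 m and x of spool_center in the frame of cabinet between 0 and 0.24 m and y of spool_center in the frame of cabinet between -0.12 and 0.12 m and angle between each of low_tin_center, spool_center's own z axis and vertical below 0.2 rad); the robot touches nothing.
It fails at once if the board vise is shifted by more than 30 mm (distance of vise from where it was at the start of the episode above 0.03 m).
It fails at once if the tip cleaner is shifted by more than 30 mm (distance of cleaner from where it was at the start of the episode above 0.03 m).
It fails at once if the tall tin is tipped by more than 0.8 rad (angle between tin_center's own z axis and vertical above 0.8 rad).
It fails at once if the low tin or the spool is tipped over (angle between any of low_tin_center, spool_center's own z axis and vertical above 0.8 rad).
It fails at once if the tall tin is dropped onto the reader (over 0.5 m/s just above the ring) (linear speed of tin above 0.5 m/s and horizontal distance between tin_center and reader_spot below 0.05 m and z of tin_center in the frame of reader_spot below 0.07 m).
It also fails if it takes over 64 s, if anything falls off the work surface, if the arm or the gripper's body presses on something with over 40 N, if the wrist force passes 120 N, or if a joint passes its speed limit or range.

ROBOT

A 6-joint arm with a two-finger parallel gripper is mounted at the origin on the work surface. World frame = base frame: x ahead of the robot, y to its left, z up, the work surface at z = 0. Lengths are in m, angles in rad, forces in N, time in s.
With the tool pointing down it reaches from about 0.375 to 0.975 m from the base axis. Payload 3.8 kg.
Tool frame: the origin (TCP) lies midway between the tips of the shut fingers; the grasp point (between the pads) lies 19 mm behind it; z points along the fingers, y is the direction in which the jaws open and shut (so a half turn about z gives the same grasp; the last joint's range is limited). The gripper opens to 85 mm and grips with 20 to 120 N. Pads are 22 mm wide; open, the fingers measure 114 mm over their backs; the gripper's body (76 mm by 85 mm) begins 54 mm behind the grasp point. The pads swing forward as they close: fully open they stand 13 mm farther back than shut.
Start: joints at [-1.214, 0.264, 1.604, -0, 1.274, -0.037], TCP at [0.259, -0.623, 0.231] pointing down, gripper open.
Joint ranges: [-2.63, 2.63], [-0.94, 2.18], [0.31, 2.57], [-1.31, 4.45], [0, 2.66], [-2.55, 2.55]. Speed limits (rad/s): [2.57, 2.57, 3.14, 3.14, 3.14, 3.14].

INTERFACE

Orientations are given as a rotation vector (axis times angle).
In Python, from workcell import bot gives the robot as it stands.
- The arm moves only by the tool drive_tool, never from a script. Its argument "deltas" is a list of rows, each an object with "hand": the opening, from 0 (shut) to 1 (fully open); "offset": the shift along the world's x, y, z in cm, a list of three; "angular": the turn, a rotation vector about the world's x, y, z in degrees, a list of three. A call has 1 to 8 rows; each row is the pose to reach, as a shift and turn from the pose commanded when the call began; what a row does not reach only later rows make up. A row lasts 1/8 s, in which the tool goes at most 62.5 mm and 10.7 degrees, less where a joint would pass 70% of its speed; a pose out of reach is approached as far as the arm can. A call with a gripper value outside its range is refused whole. The fingers move at their own pace and stop on an object; "force" is the grip in N (left out, the last holds). Time passes only in rows, so rows that repeat a pose let the fingers close. It gives the time, the measured TCP pose, the force and the opening at its end, in the units of the state.
- bot.read_state(): the state, without advancing time (a new reading comes with each control period).
- bot.read_camera(name): name is "scene" or "top"; returns a dict with "frame" (480x640x3 uint8, blue, green, red), "mtx" (3x3 intrinsics, pixels), "k1" (the pictures are not rectified: a ray, as slopes to the right and down, at radius r is drawn at 1 + k1 r^2 times it, then the intrinsics apply), "R" (3x3) and "t" (3): a world point X has camera coordinates R X + t. Camera axes: x right, y down, z forward; pixel columns grow to the right and rows downward; lengths in m; the calibration is good to about 2 mm. A picture is of the moment at which its call begins. There is no depth.
- bot.finish_job(): hands the job in, once; it reports no verdict.
The state is a dict: "time": time; "q": joint angles; "joint_vel": joint speeds; "joint_torque": joint torques, N m; "tool_pos": TCP position; "tcp_rot": TCP orientation; "wrist_force": force on the tool from outside, world axes, zero at the start; "torque": the same for the moment, N m; "width": opening from 0.0 (shut) to 1.0 (fully open).
Only numpy, scipy, OpenCV 4.12 (cv2) and the standard library are available. Lean on these libraries where they do the work, as an engineer would, in place of code of your own. Each camera call takes 0.05 s, during which the arm holds its last target. There are 200 camera calls.

## Working session

There is one attempt and no reset: what is moved stays moved. The work goes in short steps, Python scripts to look and compute and a tool call to move; the robot and the scene stay as the last step left them, time stands still between calls to the robot, and variables do not carry over. Pictures are saved under pics/ and viewed, about 8 in all and at most 12, crops included, and the job is handed in when it is done.

Besides the shell and the picture viewer there is one more tool, called after "Emit:" as name(argument=value, ...), one argument or row to a line, values as JSON. drive_tool: Moves the arm, as the interface text tells. Its arguments: {"type":"object","properties":{"deltas":{"type":"array"},"force":{"type":"number"}},"required":["deltas"]}

```bash
mkdir -p pics && cat > h.py <<'E'
import numpy as np, cv2
from scipy.spatial.transform import Rotation as Ro
from workcell import bot
def cam(n):
    c=bot.read_camera(n); return c
def rays(c,uv):
    d=np.array([c['k1'],0,0,0,0],float)
    p=cv2.undistortPoints(np.array(uv,float).reshape(-1,1,2),c['mtx'],d)[:,0]
    R=np.array(c['R']);o=-R.T@np.array(c['t'])
    return o,np.c_[p,np.ones(len(p))]@R
def onz(c,uv,z):
    o,d=rays(c,uv); return o+d*((z-o[2])/d[:,2])[:,None]
def proj(c,X):
    X=np.array(X,float).reshape(-1,3)
    return cv2.projectPoints(X,cv2.Rodrigues(np.array(c['R']))[0],np.array(c['t'],float),c['mtx'],np.array([c['k1'],0,0,0,0.]))[0][:,0]
E
python3 - <<'E'
from h import *
for n in('scene','top'):
    c=cam(n);cv2.imwrite(f'pics/{n}0.png',c['frame']);print(n,c['mtx'].tolist(),c['k1'],(-np.array(c['R']).T@c['t']).round(3),np.array(c['R']).round(3).tolist())
print(bot.read_state())
E
```

```text
scene [[436.9919110117368, 0.0, 322.9863920855798], [0.0, 436.9919110117368, 246.90058666003938], [0.0, 0.0, 1.0]] -0.08750778549857981 [ 0.711 -0.192  1.12 ] [[0.708, 0.706, 0.001], [0.661, -0.663, -0.351], [-0.247, 0.249, -0.936]]
top [[617.3881925622454, 0.0, 336.7356277761954], [0.0, 617.3881925622454, 240.42825454998254], [0.0, 0.0, 1.0]] 0.01892224139036642 [0.363 0.049 1.394] [[-0.011, -1.0, -0.013], [-0.998, 0.011, -0.066], [0.066, 0.012, -0.998]]
{'time': 0.1, 'q': array([-1.21389329e+00,  2.64700070e-01,  1.60525501e+00,  6.68878050e-06,
        1.27372925e+00, -3.68959220e-02]), 'joint_vel': array([ 0.00066193, -0.00183811, -0.00307133,  0.00125305, -0.00022913,
        0.00049383]), 'joint_torque': array([ 4.43817598e-04, -5.16708255e+01, -3.68589842e+01, -6.77402249e-05,
        6.25309534e-03,  3.17008823e-05]), 'tool_pos': array([ 0.25876275, -0.62269683,  0.23006206]), 'tcp_rot': array([-3.07886482e+00, -6.14181518e-01,  5.13213590e-04]), 'wrist_force': array([ 0.5101801 , -0.0059571 ,  0.10997289]), 'torque': array([-0.01148923, -0.02143162, -0.04971429]), 'width': 0.9969868029592306}
```

View pics/scene0.png

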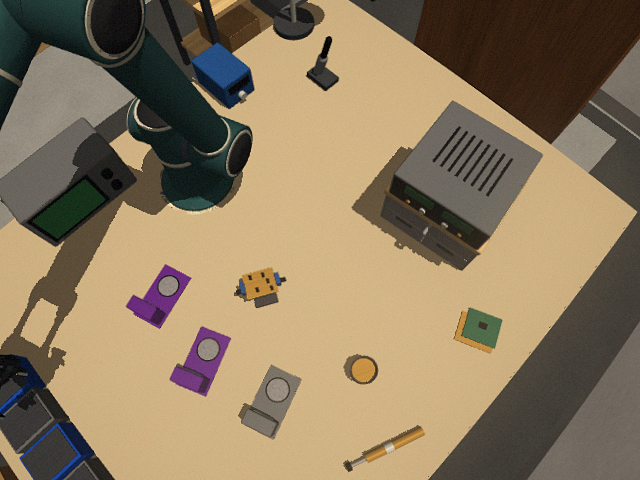

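View pics/top0.png

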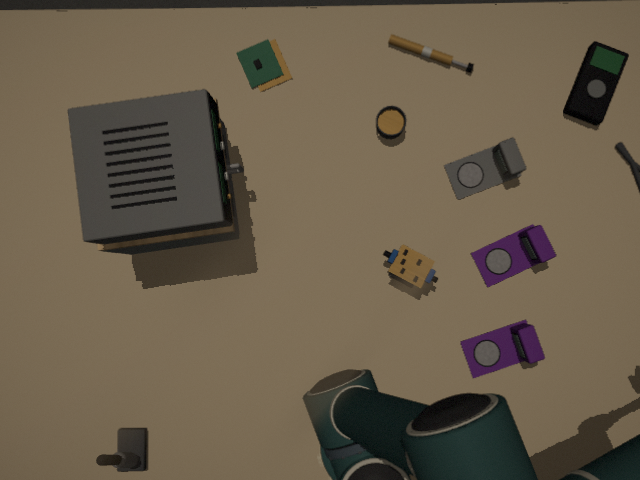

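Top view: grey reader at (470,175), with its window block at (510,157); the purple look-alikes are at (498,262) and (487,353). In the scene view the grey one is at (278,390). The cabinet's front faces image right (about -y world), with the handle near (237,168) in top and (424,232) in scene. The vise is at (411,266) and the cleaner at (391,122). I choose the grey reader and check it in a close crop.

```bash
python3 - <<'E'
from h import *
s=cv2.imread('pics/scene0.png');t=cv2.imread('pics/top0.png')
a=cv2.resize(s[90:280,370:560],(570,570),interpolation=cv2.INTER_CUBIC)
b=cv2.resize(t[130:210,435:535],(230,184),interpolation=cv2.INTER_CUBIC)
d=cv2.resize(t[80:260,60:265],(230,202),interpolation=cv2.INTER_CUBIC)
m=np.zeros((570,800,3),np.uint8);m[:,:570]=a;m[:184,570:]=b;m[190:392,570:]=d
cv2.imwrite('pics/crop1.png',m)
# reader ring/pad by light-grey disc; 
for n,(x0,y0,x1,y1) in dict(top=(440,130,535,205),scene=(235,360,305,440)).items():
    c=cam(n);f=c['frame'][y0:y1,x0:x1];hsv=cv2.cvtColor(f,cv2.COLOR_BGR2HSV)
    g=(hsv[...,1]<40).astype(np.uint8)
    cs,_=cv2.findContours(g,cv2.RETR_EXTERNAL,cv2.CHAIN_APPROX_NONE);k=max(cs,key=cv2.contourArea)
    ap=cv2.approxPolyDP(k,4,True)[:,0]+[x0,y0]
    print(n,cv2.contourArea(k),ap.tolist());print(onz(c,ap,0.004).round(3).tolist())
    gray=cv2.cvtColor(f,cv2.COLOR_BGR2GRAY);u=cv2.resize(gray,None,fx=4,fy=4,interpolation=cv2.INTER_CUBIC)
    h=cv2.HoughCircles(u,cv2.HOUGH_GRADIENT,1,60,param1=80,param2=25,minRadius=36,maxRadius=70)
    if h is not None:
        p=h[0,:3,:2]/4+[x0,y0];print('circ',p.round(1).tolist(),h[0,:3,2]/4,onz(c,p,0.004).round(4).tolist())
E
```

```text
top 2385.5 [[512, 138], [445, 165], [458, 198], [502, 182], [495, 167], [498, 163], [508, 170], [502, 166], [503, 154], [510, 172], [517, 174], [509, 177], [520, 175], [524, 165]]
[[0.682, -0.334, 0.004], [0.623, -0.181, 0.004], [0.547, -0.209, 0.004], [0.582, -0.309, 0.004], [0.617, -0.294, 0.004], [0.626, -0.301, 0.004], [0.609, -0.323, 0.004], [0.619, -0.31, 0.004], [0.646, -0.313, 0.004], [0.605, -0.327, 0.004], [0.6, -0.343, 0.004], [0.593, -0.325, 0.004], [0.598, -0.35, 0.004], [0.62, -0.359, 0.004]]
circ [[470.1, 175.1]] [13.45] [[0.5989, -0.2375, 0.004]]
scene 123.0 [[273, 380], [269, 386], [274, 382], [274, 391], [268, 394], [278, 399], [270, 396], [277, 391], [281, 399], [279, 391], [286, 386]]
[[0.577, -0.231, 0.004], [0.58, -0.248, 0.004], [0.582, -0.232, 0.004], [0.598, -0.247, 0.004], [0.593, -0.262, 0.004], [0.618, -0.253, 0.004], [0.6, -0.262, 0.004], [0.603, -0.242, 0.004], [0.624, -0.248, 0.004], [0.606, -0.238, 0.004], [0.61, -0.218, 0.004]]
circ [[277.4, 390.1]] [12.35] [[0.6021, -0.2398, 0.004]]
```

View pics/crop1.png

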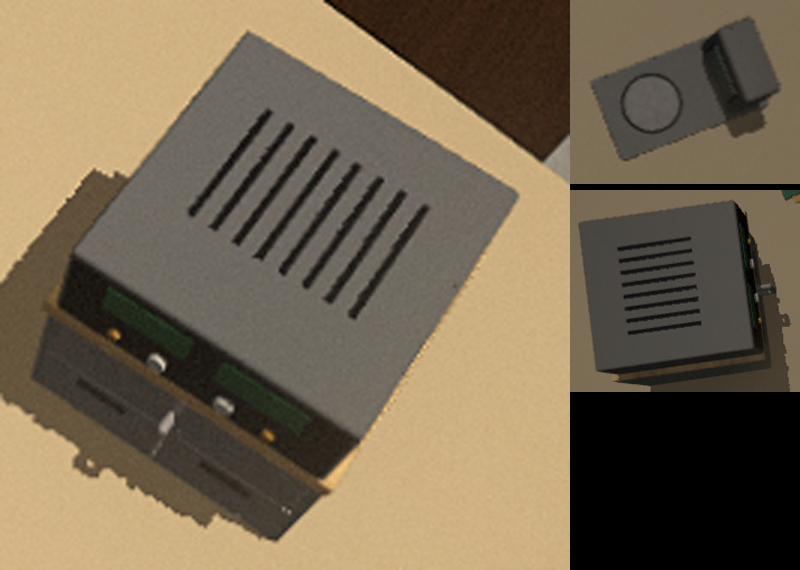

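The crop confirms the grey reader: ring at (470,175) top and (277,390) scene, which agree to 3 mm, block on the -y side. The handle is the bright upright bar at scene (427,228), top (234,169). Next is the cabinet pose from the roof corners.

```bash
python3 - <<'E'
from h import *
c=cam('scene');S=onz(c,[[394.3,175],[489.3,236.7],[542.7,154.3],[452.7,100.7]],.275)
t=cam('top');T=onz(t,[[225,221],[208,90],[68,108.5],[83,240.5]],.275)
for P in(S,T):
    print(P[:,:2].round(3).tolist(),[round(float(np.linalg.norm(P[i]-P[(i+1)%4])),3) for i in range(4)])
    y=P[1]-P[0]; x=P[3]-P[0]+P[2]-P[1]; print('front mid',(P[0]+P[1])/2,'yaw y-edge',np.degrees(np.arctan2(y[1],y[0])),'x',np.degrees(np.arctan2(x[1],x[0])))
f=lambda p:onz(*p)
print('handle top scene',onz(c,[[426.7,227.3]],.15),'top',onz(t,[[236,167]],.15))
# two-view triangulation
o1,d1=rays(c,[[426.5,229]]);o2,d2=rays(t,[[237,167.5]]);A=np.c_[d1[0],-d2[0]];k=np.linalg.lstsq(A,o2-o1,rcond=None)[0];print(o1+k[0]*d1[0],o2+k[1]*d2[0])
# bright handle px
for n,cc,(x0,y0,x1,y1) in(('s',c,(415,222,435,245)),('t',t,(222,155,250,180))):
    g=cc['frame'][y0:y1,x0:x1].max(2);print(n);print(g[::2,::1] if n=='t' else g[:, ::2])
E
```

```text
[[0.48, 0.264], [0.721, 0.297], [0.687, 0.553], [0.444, 0.52]] [0.243, 0.259, 0.245, 0.258]
front mid [0.60037533 0.28051357 0.275     ] yaw y-edge 7.692662502284941 x 97.77538739469666
[[0.474, 0.266], [0.718, 0.297], [0.686, 0.556], [0.442, 0.524]] [0.245, 0.26, 0.246, 0.26]
front mid [0.59587752 0.2816338  0.275     ] yaw y-edge 7.3787500797171655 x 97.09536710408065
handle top scene [[0.59744702 0.27929651 0.15      ]] top [[0.59692883 0.26775856 0.15      ]]
[0.60108324 0.2708976  0.15956422] [0.59452203 0.26446301 0.15721182]
s
[[ 61  61  59  57  57  62  62  83  82  95]
 [ 64  56  62  57  58  62  58  78  94  79]
 [ 57  55  62  59  62  61  61  69  92  85]
 [ 60  64  59  64  59  56  62  81  68  82]
 [ 68  55  61  59  64  54  68  75  61  65]
 [ 65  69  58  61  59  66 127  78  54  57]
 [ 61  70  58  58  59 101 169  69  58  60]
 [ 70  62  67  61  56 142 166  59  60  61]
 [ 60  61  61  67  83 156 161  57  64  63]
 [ 62  65  58  64 115 165 121  62  60  57]
 [ 64  64  62  65 135 165  70  59  62  62]
 [ 62  66  67  62 130 159  63  81  58  59]
 [ 63  66  57  65  86 114  65  76  58  57]
 
[... 1253 characters left out ...]
 11   5   5  20  42  35  37  36  37  38  43  46  45  44  47  74  49  37
   35  35  35  45 119 126 126 126 125 127]
 [ 20   9   9  28  60  50  49  51  50  52  51  53  48  48  47  76  76  51
   34  37  34  50 118 126 126 126 126 127]
 [ 19   8  56 112 122  67  45  43  41  41  42  48  53  51  50  56  63  64
   65  64  64  64 119 127 127 127 127 125]
 [ 19   9  60  66 129  85  44  36  31  43  60  63  65  62  64  62  62  63
   63  64  66  63 115 122 125 126 125 128]
 [ 19  14  30  59 101  84  51  33  30  35  60  63  64  64  63  62  64  63
   63  65  65  63  65  62  66 120 127 127]
 [ 22  14   3  46  61  59  52  33  33  44  60  62  64  63  66  64  64  65
   64  65  63  65  64  65  66 120 126 127]]
```

```bash
python3 - <<'E'
from h import *
c=cam('scene');t=cam('top');x=np.array([-.129,.992])
for x0 in(.594,.598):
  for d in(.26,.265,.27):
    P=np.array([x0-.13*(d-.266),d]);print(x0,d,*[proj(cc,[[*P,.1],[*P,.15]]).round(1).tolist() for cc in(c,t)])
E
```

```text
0.594 0.26 [[416.6, 239.4], [420.7, 231.8]] [[243.8, 172.3], [239.8, 168.0]]
0.594 0.265 [[417.7, 237.9], [421.9, 230.3]] [[241.5, 172.6], [237.4, 168.3]]
0.594 0.27 [[418.8, 236.4], [423.0, 228.7]] [[239.1, 173.0], [234.9, 168.7]]
0.598 0.26 [[417.8, 240.4], [422.0, 232.9]] [[243.8, 170.4], [239.8, 166.1]]
0.598 0.265 [[418.9, 239.0], [423.1, 231.3]] [[241.4, 170.8], [237.4, 166.4]]
0.598 0.27 [[420.0, 237.5], [424.3, 229.8]] [[239.1, 171.1], [234.9, 166.7]]
```

```bash
cat >> h.py <<'E'
CX=np.array([np.cos(np.radians(97.4)),np.sin(np.radians(97.4)),0]);CY=np.array([-CX[1],CX[0],0])
H=np.array([.599,.266,.125])
def Rzy(z,y):
    z=z/np.linalg.norm(z);y=y-z*(y@z);y=y/np.linalg.norm(y);return np.c_[np.cross(y,z),y,z]
def tilt(deg,s=1):
    a=np.radians(deg);return Rzy(np.sin(a)*CX-np.cos(a)*np.array([0,0,1.]),s*CY)
q0=np.array([-1.21389,.2647,1.605,0,1.27373,-.0369]);R0=Ro.from_rotvec([-3.07886482,-.614181518,.00051321359]).as_matrix()
def arm(q1,q23): return Ro.from_euler('ZY',[q1,q23]).as_matrix()
C=Ro.from_matrix(Ro.from_euler('ZYZ',[0,q0[4],q0[5]]).as_matrix().T@arm(q0[0],q0[1]+q0[2]).T@R0)
def wrist(R,q1,q23):
    M=arm(q1,q23).T@R@C.as_matrix().T
    e=Ro.from_matrix(M).as_euler('ZYZ');return e
def delta(pos,R):
    s=bot.read_state();r=Ro.from_rotvec(s['tcp_rot']).as_matrix()
    print('offset cm',((np.array(pos)-s['tool_pos'])*100).round(1),'ang deg',np.degrees(Ro.from_matrix(R@r.T).as_rotvec()).round(1))
E
python3 - <<'E'
from h import *
print(C.as_rotvec(), R0.round(3).tolist())
for s in(1,-1):
    R=tilt(38,s);print(s,'wrist',[wrist(R,q1,q23).round(2) for q1 in(.15,.3) for q23 in(1.7,2.)])
    P=H+.019*R[:,2];print('tcp',P); delta(P-.1*R[:,2],R)
E
```

```text
[1.87032157e-04 2.11818450e-04 1.57080564e+00] [[0.923, 0.384, -0.001], [0.384, -0.923, 0.002], [0.0, -0.002, -1.0]]
1 wrist [array([0.67, 1.46, 3.08]), array([0.71, 1.22, 2.88]), array([ 0.67,  1.36, -3.09]), array([0.73, 1.13, 2.99])]
tcp [0.5974934  0.27760014 0.1100278 ]
offset cm [34.6 84.  -4.2] ang deg [  21.8   37.8 -100.8]
-1 wrist [array([ 0.67,  1.46, -0.06]), array([ 0.71,  1.22, -0.26]), array([0.67, 1.36, 0.05]), array([ 0.73,  1.13, -0.15])]
tcp [0.5974934  0.27760014 0.1100278 ]
offset cm [34.6 84.  -4.2] ang deg [ 35.3 -20.4  71.9]
```

Emit:
drive_tool(
  deltas=[
    {"hand": 1, "offset": [34, 72, 0], "angular": [35.3, -20.4, 71.9]},
    {"hand": 1, "offset": [34, 72, 0], "angular": [35.3, -20.4, 71.9]},
    {"hand": 1, "offset": [34, 72, 0], "angular": [35.3, -20.4, 71.9]},
    {"hand": 1, "offset": [34, 72, 0], "angular": [35.3, -20.4, 71.9]},
    {"hand": 1, "offset": [34, 72, 0], "angular": [35.3, -20.4, 71.9]},
    {"hand": 1, "offset": [34, 72, 0], "angular": [35.3, -20.4, 71.9]},
    {"hand": 1, "offset": [34, 72, 0], "angular": [35.3, -20.4, 71.9]},
    {"hand": 1, "offset": [34, 72, 0], "angular": [35.3, -20.4, 71.9]},
  ],
)

```text
time: 1.4
tool_pos: [0.4733, -0.1699, 0.2311]
tcp_rot: [-1.7, -1.942, -0.588]
wrist_force: [1.5, -0.6, -0.0]
width: 0.999
```

```bash
python3 - <<'E'
from h import *
s=bot.read_state();print(s['q'].round(2),s['tool_pos'])
R=tilt(38,-1);P=H+.019*R[:,2];delta(P-.1*R[:,2],R)
E
```

```text
[-0.69  0.24  1.78  0.43  1.64 -0.91] [ 0.47332704 -0.16990076  0.23114361]
offset cm [13.2 38.6 -4.2] ang deg [-0.1  0.1 -0.2]
```

Emit:
drive_tool(
  deltas=[
    {"hand": 1, "offset": [13.2, 30, 0], "angular": [0, 0, 0]},
    {"hand": 1, "offset": [13.2, 30, 0], "angular": [0, 0, 0]},
    {"hand": 1, "offset": [13.2, 30, 0], "angular": [0, 0, 0]},
    {"hand": 1, "offset": [13.2, 30, 0], "angular": [0, 0, 0]},
    {"hand": 1, "offset": [13.2, 30, 0], "angular": [0, 0, 0]},
    {"hand": 1, "offset": [13.2, 37, -4.2], "angular": [0, 0, 0]},
    {"hand": 1, "offset": [13.2, 37, -4.2], "angular": [0, 0, 0]},
    {"hand": 1, "offset": [13.2, 37, -4.2], "angular": [0, 0, 0]},
  ],
)

```text
time: 2.4
tool_pos: [0.6028, 0.2009, 0.1877]
tcp_rot: [-1.7, -1.94, -0.583]
wrist_force: [0.1, -0.7, -0.8]
width: 0.996
```

```bash
python3 - <<'E'
from h import *
s=bot.read_state();print(s['q'].round(2),s['tool_pos'])
R=tilt(38,-1);P=H+.019*R[:,2];delta(P,R)
im=[]
for n,b in(('scene',(350,130,510,290)),('top',(160,80,320,240))):
    c=cam(n);x0,y0,x1,y1=b;f=c['frame'].copy()
    im.append(cv2.resize(f[y0:y1,x0:x1],(400,400),interpolation=cv2.INTER_CUBIC))
cv2.imwrite('pics/pre.png',np.hstack(im))
E
```

```text
[-0.06  0.28  1.81  0.68  1.28 -0.47] [0.60282128 0.20088593 0.18769138]
offset cm [-0.5  7.7 -7.8] ang deg [-0.  -0.2 -0.2]
```

View pics/pre.png

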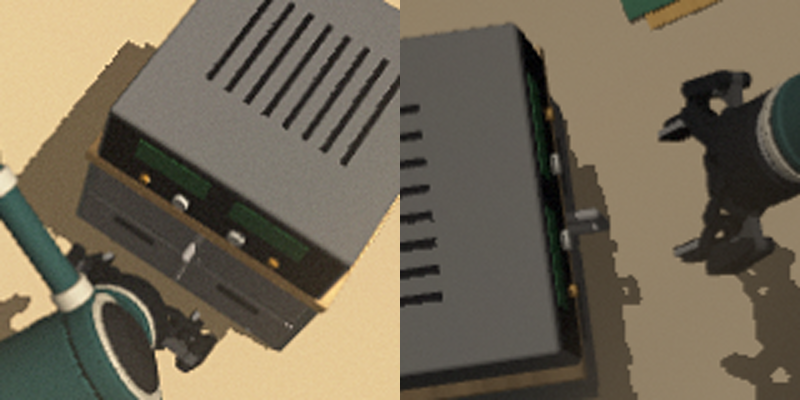

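The top crop shows the handle bar at (236,167), with its lower end at (242,171), matching the prediction. The open jaws are lined up with it.

Emit:
drive_tool(
  deltas=[
    {"hand": 1, "offset": [-0.1, 2, -2], "angular": [0, 0, 0]},
    {"hand": 1, "offset": [-0.2, 4, -4], "angular": [0, 0, 0]},
    {"hand": 1, "offset": [-0.4, 6, -6], "angular": [0, 0, 0]},
    {"hand": 1, "offset": [-0.5, 7.5, -7.7], "angular": [0, 0, 0]},
    {"hand": 1, "offset": [-0.5, 7.5, -7.7], "angular": [0, 0, 0]},
    {"hand": 1, "offset": [-0.5, 7.5, -7.7], "angular": [0, 0, 0]},
  ],
  force=60,
)

```text
time: 3.25
tool_pos: [0.6004, 0.2731, 0.1131]
tcp_rot: [-1.705, -1.939, -0.589]
wrist_force: [0.2, -0.7, -0.2]
width: 1.0
```

Emit:
drive_tool(
  deltas=[
    {"hand": 0, "offset": [0, 0, 0], "angular": [0, 0, 0]},
    {"hand": 0, "offset": [0, 0, 0], "angular": [0, 0, 0]},
    {"hand": 0, "offset": [0, 0, 0], "angular": [0, 0, 0]},
    {"hand": 0, "offset": [0, 0, 0], "angular": [0, 0, 0]},
    {"hand": 0, "offset": [0, 0, 0], "angular": [0, 0, 0]},
    {"hand": 0, "offset": [0, 0, 0], "angular": [0, 0, 0]},
  ],
  force=50,
)

```text
time: 4.0
tool_pos: [0.5988, 0.2739, 0.1125]
tcp_rot: [-1.702, -1.939, -0.586]
wrist_force: [-3.6, -1.2, 4.7]
width: 0.103
```

Emit:
drive_tool(
  deltas=[
    {"hand": 0, "offset": [0.13, -1, 0], "angular": [0, 0, 0]},
    {"hand": 0, "offset": [0.4, -3, 0], "angular": [0, 0, 0]},
    {"hand": 0, "offset": [0.7, -5.5, 0], "angular": [0, 0, 0]},
    {"hand": 0, "offset": [1.05, -8, 0], "angular": [0, 0, 0]},
    {"hand": 0, "offset": [1.4, -11, 0], "angular": [0, 0, 0]},
    {"hand": 0, "offset": [1.8, -14, 0], "angular": [0, 0, 0]},
    {"hand": 0, "offset": [2.15, -16.5, 0], "angular": [0, 0, 0]},
    {"hand": 0, "offset": [2.4, -18.5, 0], "angular": [0, 0, 0]},
  ],
)

```text
time: 5.0
tool_pos: [0.6237, 0.0872, 0.1125]
tcp_rot: [-1.704, -1.938, -0.588]
wrist_force: [-1.8, 1.8, 4.0]
width: 0.098
```

Emit:
drive_tool(
  deltas=[
    {"hand": 0, "offset": [0.13, -1, 0], "angular": [0, 0, 0]},
    {"hand": 0, "offset": [0.13, -1, 0], "angular": [0, 0, 0]},
    {"hand": 0, "offset": [0.13, -1, 0], "angular": [0, 0, 0]},
  ],
)

```text
time: 5.38
tool_pos: [0.625, 0.0777, 0.1125]
tcp_rot: [-1.705, -1.94, -0.587]
wrist_force: [-4.2, -2.6, 5.0]
width: 0.102
```

Emit:
drive_tool(
  deltas=[
    {"hand": 1, "offset": [0, 0, 0], "angular": [0, 0, 0]},
    {"hand": 1, "offset": [0, 0, 0], "angular": [0, 0, 0]},
    {"hand": 1, "offset": [0, 0, 0], "angular": [0, 0, 0]},
    {"hand": 1, "offset": [0, 0, 0], "angular": [0, 0, 0]},
    {"hand": 1, "offset": [0.3, -2.4, 3.2], "angular": [0, 0, 0]},
    {"hand": 1, "offset": [0.6, -4.8, 6.4], "angular": [0, 0, 0]},
    {"hand": 1, "offset": [1, -9, 10], "angular": [0, 0, 0]},
    {"hand": 1, "offset": [1, -14, 14], "angular": [0, 0, 0]},
  ],
)

```text
time: 6.38
tool_pos: [0.6347, -0.0604, 0.2522]
tcp_rot: [-1.703, -1.94, -0.586]
wrist_force: [0.7, -0.1, 0.2]
width: 1.003
```

```bash
python3 - <<'E'
from h import *
s=bot.read_state();print(s['tool_pos'],s['width'],s['wrist_force'])
im=[]
for n,b in(('scene',(320,140,520,340)),('top',(150,80,350,280))):
    c=cam(n);cv2.imwrite(f'pics/{n}1.png',c['frame']);x0,y0,x1,y1=b
    im.append(cv2.resize(c['frame'][y0:y1,x0:x1],(400,400),interpolation=cv2.INTER_CUBIC))
cv2.imwrite('pics/open.png',np.hstack(im))
E
```

```text
[ 0.63465914 -0.06042939  0.25215399] 1.002529814789025 [ 0.70059213 -0.08399793  0.19357776]
```

View pics/open.png

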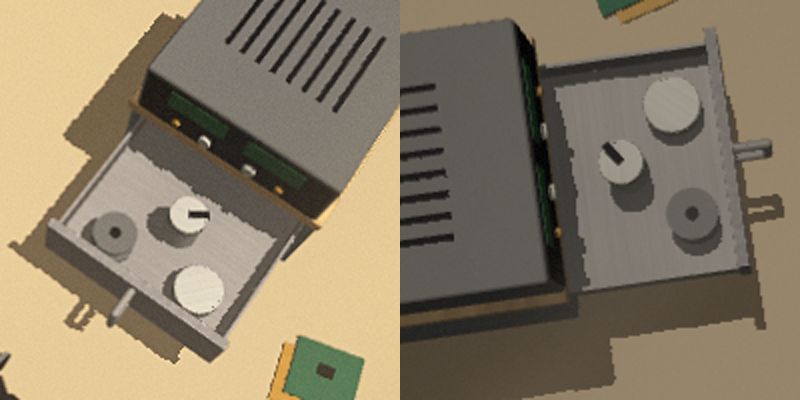

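Drawer open: tall tin with its strip at top px (260,161), scene px (415,247); low tin at top (286,132), spool at top (296,187). Both stand. The strip runs from the lid's middle to the image upper-left in the top view.

```bash
python3 - <<'E'
from h import *
for n,b in(('top',(245,145,275,175)),('scene',(400,232,432,262))):
    c=cam(n);x0,y0,x1,y1=b;f=c['frame'][y0:y1,x0:x1];k=6
    u=cv2.resize(f,None,fx=k,fy=k,interpolation=cv2.INTER_CUBIC);hs=cv2.cvtColor(u,cv2.COLOR_BGR2HSV)
    g=cv2.cvtColor(u,cv2.COLOR_BGR2GRAY)
    # lid: warm bright (r>b)
    d=u[...,2].astype(int)-u[...,0]
    h=cv2.HoughCircles(g,cv2.HOUGH_GRADIENT,1,400,param1=100,param2=12,minRadius=45,maxRadius=85)
    cc=h[0,0];p=cc[:2]/k+[x0,y0]-.4;print(n,'lid',p,cc[2]/k,onz(c,[p],.157).round(4))
    m=(g<50).astype(np.uint8);M=np.zeros_like(m);cv2.circle(M,(int(cc[0]),int(cc[1])),int(cc[2]*.93),1,-1);m&=M
    cs,_=cv2.findContours(m,0,2);q=max(cs,key=cv2.contourArea);(cx,cy),wh,an=cv2.minAreaRect(q)
    box=cv2.boxPoints(((cx,cy),wh,an))/k+[x0,y0]-.4
    W=onz(c,box,.157)[:,:2];e=[W[1]-W[0],W[2]-W[1]];L=max(e,key=np.linalg.norm)
    ctr=onz(c,[[cx/k+x0-.4,cy/k+y0-.4]],.157)[0,:2];v=ctr-onz(c,[p],.157)[0,:2]
    L=L*np.sign(L@v);print(' strip len/wid',[round(float(np.linalg.norm(x)),4) for x in e],'yaw',np.degrees(np.arctan2(L[1],L[0])),'ctr dir',np.degrees(np.arctan2(v[1],v[0])),np.linalg.norm(v))
    v=cv2.drawMarker(u.copy(),(int(cc[0]),int(cc[1])),(0,0,255));
    for nm,px in (('low',None),):pass
E
```

```text
top lid [259.85 160.85] 10.533334 [[0.6076 0.2181 0.157 ]]
 strip len/wid [0.0074, 0.0195] yaw 42.90343961209845 ctr dir 39.15839821964656 0.010325655599749437
scene lid [414.18333302 246.35      ] 9.616667 [[0.6087 0.2172 0.157 ]]
 strip len/wid [0.0054, 0.0198] yaw 43.12412644072615 ctr dir 36.962661651029826 0.010865132565834861
```

```bash
python3 - <<'E'
from h import *
D=Rzy(np.array([0,0,-1.]),np.array([1.,0,0]));print(wrist(D,.345,1.9),wrist(D,.1,1.9))
delta([.608,.218,.27],D)
t=cam('top');a=onz(t,[[286,132.5]],.123)[0];b=onz(t,[[296,187]],.133)[0];print(a,b)
E
```

```text
[-1.06446234e-04  1.24135904e+00  3.45025098e-01] [-4.33818326e-05  1.24134158e+00  1.00004704e-01]
offset cm [-2.8 27.9  1.8] ang deg [-37.9  -2.3  -7.1]
[0.67340896 0.16794013 0.123     ] [0.55699728 0.1470359  0.133     ]
```

Emit:
drive_tool(
  deltas=[
    {"hand": 1, "offset": [-0.5, 3, 3], "angular": [-9.5, -0.6, -1.8]},
    {"hand": 1, "offset": [-1, 8, 3], "angular": [-19, -1.2, -3.6]},
    {"hand": 1, "offset": [-1.6, 13, 3], "angular": [-28.5, -1.8, -5.4]},
    {"hand": 1, "offset": [-2.2, 18.5, 2.5], "angular": [-37.9, -2.3, -7.1]},
    {"hand": 1, "offset": [-2.8, 24, 1.8], "angular": [-37.9, -2.3, -7.1]},
    {"hand": 1, "offset": [-2.8, 27.9, 1.8], "angular": [-37.9, -2.3, -7.1]},
    {"hand": 1, "offset": [-2.8, 27.9, 1.8], "angular": [-37.9, -2.3, -7.1]},
    {"hand": 1, "offset": [-2.8, 27.9, 1.8], "angular": [-37.9, -2.3, -7.1]},
  ],
)

```text
time: 7.62
tool_pos: [0.6055, 0.2193, 0.2676]
tcp_rot: [-2.217, -2.22, 0.006]
wrist_force: [0.2, -0.6, 0.2]
width: 1.001
```

```bash
python3 - <<'E'
from h import *
D=Rzy(np.array([0,0,-1.]),np.array([1.,0,0]))
delta([.608,.218,.11],D);print(bot.read_state()['q'].round(3))
E
```

```text
offset cm [  0.2  -0.1 -15.8] ang deg [-0.  -0.3 -0.1]
[0.308 0.189 1.627 0.002 1.33  0.306]
```

Emit:
drive_tool(
  deltas=[
    {"hand": 1, "offset": [0.2, 0, -4], "angular": [0, 0, 0]},
    {"hand": 1, "offset": [0.2, 0, -8], "angular": [0, 0, 0]},
    {"hand": 1, "offset": [0.2, 0, -12], "angular": [0, 0, 0]},
    {"hand": 1, "offset": [0.2, 0, -15.8], "angular": [0, 0, 0]},
    {"hand": 1, "offset": [0.2, 0, -15.8], "angular": [0, 0, 0]},
    {"hand": 1, "offset": [0.2, 0, -15.8], "angular": [0, 0, 0]},
  ],
)

```text
time: 8.38
tool_pos: [0.6097, 0.2183, 0.1125]
tcp_rot: [-2.222, -2.218, -0.0]
wrist_force: [0.5, 0.8, -1.0]
width: 1.001
```

Emit:
drive_tool(
  deltas=[
    {"hand": 0.7, "offset": [0, 0, 0], "angular": [0, 0, 0]},
    {"hand": 0.5, "offset": [0, 0, 0], "angular": [0, 0, 0]},
    {"hand": 0, "offset": [0, 0, 0], "angular": [0, 0, 0]},
    {"hand": 0, "offset": [0, 0, 0], "angular": [0, 0, 0]},
    {"hand": 0, "offset": [0, 0, 0], "angular": [0, 0, 0]},
    {"hand": 0, "offset": [0, 0, 0], "angular": [0, 0, 0]},
  ],
  force=35,
)

```text
time: 9.12
tool_pos: [0.6099, 0.2193, 0.1133]
tcp_rot: [-2.221, -2.22, -0.002]
wrist_force: [-0.7, -1.0, 5.8]
width: 0.529
```

Emit:
drive_tool(
  deltas=[
    {"hand": 0, "offset": [0, 0, 1], "angular": [0, 0, 0]},
    {"hand": 0, "offset": [0, 0, 3], "angular": [0, 0, 0]},
    {"hand": 0, "offset": [0, 0, 6], "angular": [0, 0, 0]},
    {"hand": 0, "offset": [0, 0, 9], "angular": [0, 0, 0]},
    {"hand": 0, "offset": [0, 0, 12], "angular": [0, 0, 0]},
    {"hand": 0, "offset": [0, -3, 13], "angular": [0, 0, -7]},
    {"hand": 0, "offset": [0, -7, 13], "angular": [0, 0, -16]},
    {"hand": 0, "offset": [0, -11, 13], "angular": [0, 0, -25]},
  ],
)

```text
time: 10.12
tool_pos: [0.609, 0.1082, 0.243]
tcp_rot: [-2.652, -1.681, -0.002]
wrist_force: [0.1, -0.8, -2.5]
width: 0.527
```

Emit:
drive_tool(
  deltas=[
    {"hand": 0, "offset": [0, -4, 0], "angular": [0, 0, -10]},
    {"hand": 0, "offset": [0, -8, 0], "angular": [0, 0, -20]},
    {"hand": 0, "offset": [-0.3, -12, 0], "angular": [0, 0, -30]},
    {"hand": 0, "offset": [-0.5, -16, 0], "angular": [0, 0, -40]},
    {"hand": 0, "offset": [-0.7, -20, 0], "angular": [0, 0, -50]},
    {"hand": 0, "offset": [-0.8, -24, 0], "angular": [0, 0, -60]},
    {"hand": 0, "offset": [-0.9, -28, 0], "angular": [0, 0, -70]},
    {"hand": 0, "offset": [-1, -31, 0], "angular": [0, 0, -79]},
  ],
)

```text
time: 11.12
tool_pos: [0.5987, -0.2027, 0.2426]
tcp_rot: [-3.115, 0.393, -0.004]
wrist_force: [-0.4, 0.5, -1.5]
width: 0.532
```

```bash
python3 - <<'E'
from h import *
y=np.radians(-112.7);D=Rzy(np.array([0,0,-1.]),np.array([np.cos(y),np.sin(y),0]))
delta([.600,-.2385,.023],D);s=bot.read_state();print(s['q'].round(3),s['width'],s['tool_pos'])
E
```

```text
offset cm [  0.1  -3.6 -22. ] ang deg [-0.1  0.2 -8.3]
[-0.367  0.175  1.69   0.003  1.274  1.454] 0.5322978280248231 [ 0.59869905 -0.20273152  0.24260813]
```

Emit:
drive_tool(
  deltas=[
    {"hand": 0, "offset": [0.1, -1.8, 0], "angular": [0, 0, -4]},
    {"hand": 0, "offset": [0.1, -3.6, 0], "angular": [0, 0, -8.3]},
    {"hand": 0, "offset": [0.1, -3.6, -4], "angular": [0, 0, -8.3]},
    {"hand": 0, "offset": [0.1, -3.6, -8], "angular": [0, 0, -8.3]},
    {"hand": 0, "offset": [0.1, -3.6, -12], "angular": [0, 0, -8.3]},
    {"hand": 0, "offset": [0.1, -3.6, -16], "angular": [0, 0, -8.3]},
    {"hand": 0, "offset": [0.1, -3.6, -19], "angular": [0, 0, -8.3]},
    {"hand": 0, "offset": [0.1, -3.6, -20.5], "angular": [0, 0, -8.3]},
  ],
)

```text
time: 12.12
tool_pos: [0.5989, -0.2366, 0.035]
tcp_rot: [-3.079, 0.608, 0.001]
wrist_force: [0.1, -0.7, -1.9]
width: 0.529
```

Emit:
drive_tool(
  deltas=[
    {"hand": 0, "offset": [0, 0, -0.4], "angular": [0, 0, 0]},
    {"hand": 0, "offset": [0, 0, -0.8], "angular": [0, 0, 0]},
    {"hand": 0, "offset": [0, 0, -1.1], "angular": [0, 0, 0]},
    {"hand": 0, "offset": [0, 0, -1.3], "angular": [0, 0, 0]},
    {"hand": 0, "offset": [0, 0, -1.3], "angular": [0, 0, 0]},
  ],
)

```text
time: 12.75
tool_pos: [0.5999, -0.2371, 0.0236]
tcp_rot: [-3.08, 0.608, -0.003]
wrist_force: [0.3, -0.5, -1.0]
width: 0.527
```

```bash
python3 - <<'E'
from h import *
y=np.radians(-112.7);D=Rzy(np.array([0,0,-1.]),np.array([np.cos(y),np.sin(y),0]))
delta([.600,-.2385,.022],D);s=bot.read_state();print(s['tool_pos'],s['wrist_force'])
im=[]
for n,b in(('scene',(220,330,330,440)),('top',(420,125,530,235))):
    c=cam(n);x0,y0,x1,y1=b
    im.append(cv2.resize(c['frame'][y0:y1,x0:x1],(400,400),interpolation=cv2.INTER_CUBIC))
cv2.imwrite('pics/place.png',np.hstack(im))
E
```

```text
offset cm [ 0.  -0.1 -0.2] ang deg [-0.1  0.1 -0.4]
[ 0.59992695 -0.23707977  0.02359033] [ 0.32766638 -0.47872427 -1.02727131]
```

View pics/place.png

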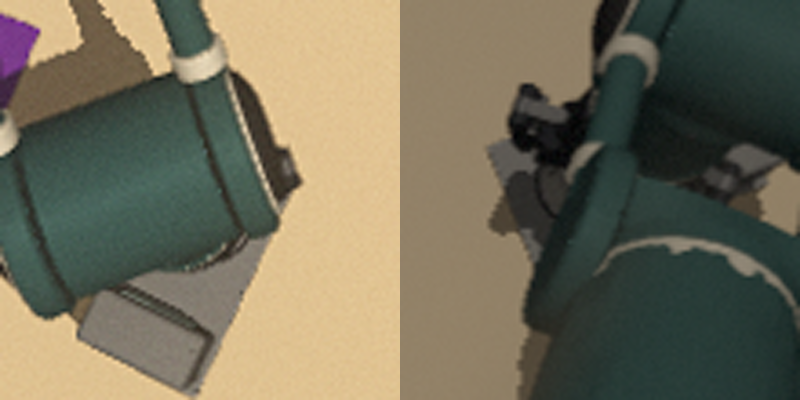

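The arm hides the tin in both views, so I lower it to light contact, release and check afterwards.

Emit:
drive_tool(
  deltas=[
    {"hand": 0, "offset": [0, -0.1, -0.15], "angular": [0, 0, 0]},
    {"hand": 0, "offset": [0, -0.1, -0.25], "angular": [0, 0, 0]},
    {"hand": 0, "offset": [0, -0.1, -0.25], "angular": [0, 0, 0]},
  ],
)

```text
time: 13.22
tool_pos: [0.6001, -0.2379, 0.0224]
tcp_rot: [-3.08, 0.608, -0.003]
wrist_force: [-1.9, 2.3, 6.4]
width: 0.53
```

Contact (6 N up). I open gradually and then rise.

Emit:
drive_tool(
  deltas=[
    {"hand": 0.6, "offset": [0, 0, 0], "angular": [0, 0, 0]},
    {"hand": 0.75, "offset": [0, 0, 0], "angular": [0, 0, 0]},
    {"hand": 1, "offset": [0, 0, 0], "angular": [0, 0, 0]},
    {"hand": 1, "offset": [0, 0, 0], "angular": [0, 0, 0]},
    {"hand": 1, "offset": [0, 0, 0], "angular": [0, 0, 0]},
    {"hand": 1, "offset": [0, 0, 2], "angular": [0, 0, 0]},
    {"hand": 1, "offset": [0, 0, 5], "angular": [0, 0, 0]},
    {"hand": 1, "offset": [0, 0, 10], "angular": [0, 0, 0]},
  ],
)

```text
time: 14.22
tool_pos: [0.5985, -0.2375, 0.1211]
tcp_rot: [-3.079, 0.608, 0.002]
wrist_force: [0.7, 0.5, 0.1]
width: 1.001
```

Emit:
drive_tool(
  deltas=[
    {"hand": 1, "offset": [0, 3, 6], "angular": [0, 0, 0]},
    {"hand": 1, "offset": [2, 8, 10], "angular": [0, 0, 10]},
    {"hand": 1, "offset": [2, 14, 10], "angular": [0, 0, 20]},
    {"hand": 1, "offset": [2, 20, 10], "angular": [0, 0, 30]},
    {"hand": 1, "offset": [2, 26, 10], "angular": [0, 0, 40]},
    {"hand": 1, "offset": [2, 26, 10], "angular": [0, 0, 50]},
  ],
)

```text
time: 14.98
tool_pos: [0.6198, 0.0267, 0.2229]
tcp_rot: [-3.043, -0.768, -0.005]
wrist_force: [0.3, -0.3, 0.4]
width: 1.005
```

```bash
python3 - <<'E'
from h import *
im=[]
for n,b in(('scene',(220,330,330,440)),('top',(420,125,530,235))):
    c=cam(n);cv2.imwrite(f'pics/{n}2.png',c['frame']);x0,y0,x1,y1=b
    im.append(cv2.resize(c['frame'][y0:y1,x0:x1],(400,400),interpolation=cv2.INTER_CUBIC))
cv2.imwrite('pics/placed.png',np.hstack(im))
s=bot.read_state();print(s['tool_pos'],s['q'].round(2))
E
```

```text
[0.61997199 0.02346212 0.22254994] [-0.    0.17  1.74  0.    1.24  1.08]
```

View pics/placed.png

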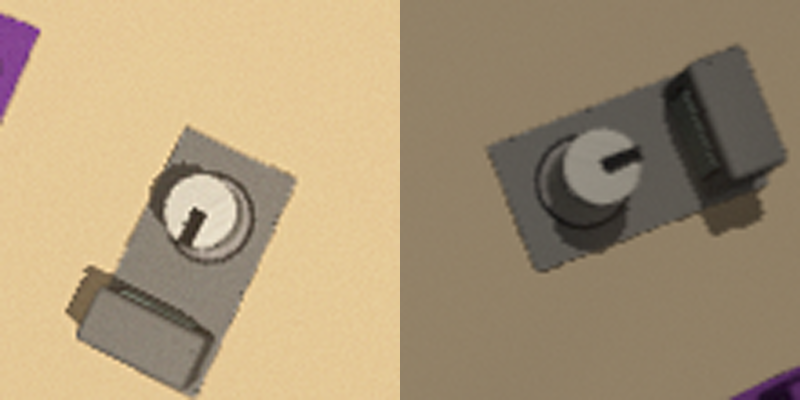

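The tin stands upright on the pad: lid at top crop (601,165), base inside the ring, strip pointing at the window. Next I measure it and work out the closing pose at the handle.

```bash
python3 - <<'E'
from h import *
for n,b in(('top',(457,152,495,188)),('scene',(260,372,292,404))):
    c=cam(n);x0,y0,x1,y1=b;f=c['frame'][y0:y1,x0:x1];k=6
    u=cv2.resize(f,None,fx=k,fy=k,interpolation=cv2.INTER_CUBIC);g=cv2.cvtColor(u,cv2.COLOR_BGR2GRAY)
    m=cv2.morphologyEx((g>(110 if n=='top' else 165)).astype(np.uint8),cv2.MORPH_OPEN,np.ones((7,7)))
    q=cv2.convexHull(max(cv2.findContours(m,0,2)[0],key=cv2.contourArea));(cx,cy),r=cv2.minEnclosingCircle(q)
    p=np.array([cx,cy])/k+[x0,y0]-.4;P=onz(c,[p],.066)[0];print(n,p,r/k,P.round(4))
    M=np.zeros_like(m);cv2.circle(M,(int(cx),int(cy)),int(r*.93),1,-1);M&=(g<70).astype(np.uint8)
    q=max(cv2.findContours(M,0,2)[0],key=cv2.contourArea);box=cv2.boxPoints(cv2.minAreaRect(q))/k+[x0,y0]-.4
    W=onz(c,box,.066)[:,:2];L=max([W[1]-W[0],W[2]-W[1]],key=np.linalg.norm);v=W.mean(0)-P[:2];L*=np.sign(L@v)
    print(' yaw',np.degrees(np.arctan2(L[1],L[0])),np.degrees(np.arctan2(v[1],v[0])))
R=tilt(38,-1);delta([.627,.0,.22],R)
E
```

```text
top [475.18333333 170.18333333] 10.75033950805664 [ 0.599  -0.2359  0.066 ]
 yaw -69.23770485338885 -73.9109750594007
scene [274.78320592 387.50135829] 10.297769546508789 [ 0.5996 -0.2373  0.066 ]
 yaw -70.79147433925716 -73.71202764992682
offset cm [ 0.7 -2.2 -0.2] ang deg [ 35.6 -18.7  67.2]
```

Emit:
drive_tool(
  deltas=[
    {"hand": 1, "offset": [0.7, -5, 2], "angular": [4.6, -2.4, 8.7]},
    {"hand": 1, "offset": [0.7, -7, 2], "angular": [9.2, -4.8, 17.3]},
    {"hand": 1, "offset": [0.7, -8, 2], "angular": [13.8, -7.2, 26]},
    {"hand": 1, "offset": [0.7, -8, 2], "angular": [18.4, -9.7, 34.7]},
    {"hand": 1, "offset": [0.7, -8, 2], "angular": [23, -12.1, 43.4]},
    {"hand": 1, "offset": [0.7, -8, 2], "angular": [27.6, -14.5, 52]},
    {"hand": 1, "offset": [0.7, -8, 2], "angular": [32.2, -16.9, 60.7]},
    {"hand": 1, "offset": [0.7, -8, 2], "angular": [35.6, -18.7, 67.2]},
  ],
)

```text
time: 16.18
tool_pos: [0.6267, -0.0602, 0.2409]
tcp_rot: [-1.702, -1.941, -0.588]
wrist_force: [-0.2, -0.6, 0.2]
width: 1.003
```

```bash
python3 - <<'E'
from h import *
R=Ro.from_rotvec([-1.705,-1.94,-.587]).as_matrix();G=np.array([.625,.0777,.1125]);print(R.round(2).tolist(),bot.read_state()['tool_pos'])
delta(G-.1*R[:,2],R);delta(G,R)
E
```

```text
[[-0.1, 0.99, -0.08], [0.78, 0.13, 0.61], [0.61, 0.0, -0.79]] [ 0.62667556 -0.06022191  0.24092825]
offset cm [ 0.6  7.7 -5. ] ang deg [-0.1  0.  -0.1]
offset cm [ -0.2  13.8 -12.8] ang deg [-0.1  0.  -0.1]
```

Emit:
drive_tool(
  deltas=[
    {"hand": 1, "offset": [0.3, 4, -2.5], "angular": [0, 0, 0]},
    {"hand": 1, "offset": [0.6, 7.7, -5], "angular": [0, 0, 0]},
    {"hand": 1, "offset": [0.4, 9.7, -7.6], "angular": [0, 0, 0]},
    {"hand": 1, "offset": [0.1, 11.7, -10.2], "angular": [0, 0, 0]},
    {"hand": 1, "offset": [-0.2, 13.8, -12.8], "angular": [0, 0, 0]},
    {"hand": 1, "offset": [-0.2, 13.8, -12.8], "angular": [0, 0, 0]},
  ],
)

```text
time: 16.92
tool_pos: [0.6226, 0.0802, 0.1108]
tcp_rot: [-1.702, -1.938, -0.581]
wrist_force: [-0.1, 0.7, 0.7]
width: 1.0
```

Emit:
drive_tool(
  deltas=[
    {"hand": 0, "offset": [0, 0, 0], "angular": [0, 0, 0]},
    {"hand": 0, "offset": [0, 0, 0], "angular": [0, 0, 0]},
    {"hand": 0, "offset": [0, 0, 0], "angular": [0, 0, 0]},
    {"hand": 0, "offset": [0, 0, 0], "angular": [0, 0, 0]},
    {"hand": 0, "offset": [0, 0, 0], "angular": [0, 0, 0]},
    {"hand": 0, "offset": [0, 0, 0], "angular": [0, 0, 0]},
  ],
  force=50,
)

```text
time: 17.68
tool_pos: [0.6247, 0.0799, 0.1135]
tcp_rot: [-1.701, -1.944, -0.586]
wrist_force: [-3.1, -2.0, 5.6]
width: 0.099
```

Emit:
drive_tool(
  deltas=[
    {"hand": 0, "offset": [-0.13, 1, 0], "angular": [0, 0, 0]},
    {"hand": 0, "offset": [-0.4, 3, 0], "angular": [0, 0, 0]},
    {"hand": 0, "offset": [-0.75, 5.7, 0], "angular": [0, 0, 0]},
    {"hand": 0, "offset": [-1.1, 8.7, 0], "angular": [0, 0, 0]},
    {"hand": 0, "offset": [-1.5, 11.7, 0], "angular": [0, 0, 0]},
    {"hand": 0, "offset": [-1.9, 14.7, 0], "angular": [0, 0, 0]},
    {"hand": 0, "offset": [-2.2, 17, 0], "angular": [0, 0, 0]},
    {"hand": 0, "offset": [-2.45, 19, 0], "angular": [0, 0, 0]},
  ],
)

```text
time: 18.68
tool_pos: [0.5991, 0.2712, 0.1135]
tcp_rot: [-1.699, -1.944, -0.585]
wrist_force: [-4.8, -3.1, 7.6]
width: 0.099
```

Emit:
drive_tool(
  deltas=[
    {"hand": 0, "offset": [-0.06, 0.5, 0], "angular": [0, 0, 0]},
    {"hand": 0, "offset": [-0.1, 0.8, 0], "angular": [0, 0, 0]},
    {"hand": 0, "offset": [-0.1, 0.8, 0], "angular": [0, 0, 0]},
  ],
)

```text
time: 19.05
tool_pos: [0.598, 0.2789, 0.1135]
tcp_rot: [-1.698, -1.943, -0.585]
wrist_force: [-5.2, 1.9, 6.2]
width: 0.1
```

Continue in small steps until the stop is felt.

Emit:
drive_tool(
  deltas=[
    {"hand": 0, "offset": [-0.03, 0.25, 0], "angular": [0, 0, 0]},
    {"hand": 0, "offset": [-0.06, 0.5, 0], "angular": [0, 0, 0]},
    {"hand": 0, "offset": [-0.06, 0.5, 0], "angular": [0, 0, 0]},
  ],
)

```text
time: 19.42
tool_pos: [0.598, 0.2798, 0.1134]
tcp_rot: [-1.701, -1.947, -0.582]
wrist_force: [-8.6, -18.1, 12.3]
width: 0.105
```

Emit:
drive_tool(
  deltas=[
    {"hand": 0, "offset": [-0.03, 0.25, 0], "angular": [0, 0, 0]},
    {"hand": 0, "offset": [-0.06, 0.5, 0], "angular": [0, 0, 0]},
    {"hand": 0, "offset": [-0.06, 0.5, 0], "angular": [0, 0, 0]},
  ],
)

```text
time: 19.8
tool_pos: [0.5981, 0.2798, 0.1133]
tcp_rot: [-1.704, -1.953, -0.578]
wrist_force: [-12.9, -39.8, 20.7]
width: 0.1
```

The drawer is at its hard stop (40 N back at constant y). Relax, release and retreat.

Emit:
drive_tool(
  deltas=[
    {"hand": 0, "offset": [0.09, -0.7, 0], "angular": [0, 0, 0]},
    {"hand": 1, "offset": [0.1, -0.8, 0], "angular": [0, 0, 0]},
    {"hand": 1, "offset": [0.1, -0.8, 0], "angular": [0, 0, 0]},
    {"hand": 1, "offset": [0.1, -0.8, 0], "angular": [0, 0, 0]},
    {"hand": 1, "offset": [0.1, -0.8, 0], "angular": [0, 0, 0]},
    {"hand": 1, "offset": [0.3, -2.8, 2.6], "angular": [0, 0, 0]},
    {"hand": 1, "offset": [0.6, -5.2, 5.7], "angular": [0, 0, 0]},
    {"hand": 1, "offset": [0.8, -9, 10], "angular": [0, 0, 0]},
  ],
)

```text
time: 20.8
tool_pos: [0.605, 0.1983, 0.2124]
tcp_rot: [-1.699, -1.943, -0.583]
wrist_force: [0.0, 0.6, 0.6]
width: 1.003
```

Emit:
drive_tool(
  deltas=[
    {"hand": 1, "offset": [-2, -5, 3], "angular": [0, 0, 0]},
    {"hand": 1, "offset": [-6, -10, 5], "angular": [0, 0, 0]},
    {"hand": 1, "offset": [-12, -12, 7], "angular": [0, 0, 0]},
    {"hand": 1, "offset": [-12, -12, 7], "angular": [0, 0, 0]},
    {"hand": 1, "offset": [-12, -12, 7], "angular": [0, 0, 0]},
  ],
)

```text
time: 21.42
tool_pos: [0.4864, 0.078, 0.2832]
tcp_rot: [-1.703, -1.944, -0.588]
wrist_force: [0.1, 0.4, -0.7]
width: 1.0
```

```bash
python3 - <<'E'
from h import *
im=[]
for n,b in(('scene',(230,130,530,430)),('top',(150,80,540,320))):
    c=cam(n);cv2.imwrite(f'pics/{n}3.png',c['frame']);x0,y0,x1,y1=b
    im.append(cv2.resize(c['frame'][y0:y1,x0:x1],(400,400 if n=='scene' else 246),interpolation=cv2.INTER_CUBIC))
im[1]=cv2.copyMakeBorder(im[1],0,154,0,0,cv2.BORDER_CONSTANT);cv2.imwrite('pics/end.png',np.hstack(im))
s=bot.read_state();print(s['tool_pos'],s['wrist_force'],s['time'])
E
```

```text
[0.48676534 0.07847927 0.2824742 ] [-0.59385497  0.13418245  0.874539  ] 21.525
```

View pics/end.png

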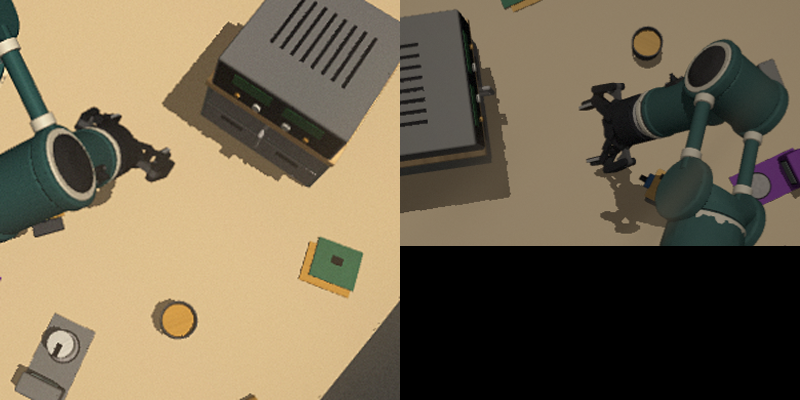

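The final view shows the drawer shut, the tin standing in the ring (scene crop (62,345)) with its strip toward the block, the cleaner in place and the arm clear.

```bash
python3 -c "
from h import *
print(bot.finish_job())"
```

```text
the job is handed in; nothing more can be done
None
```

The job is handed in at about 21.5 s of the 64 s allowed; `finish_job` reports no verdict.

I pulled the drawer open about 20 cm by its handle and set the tall tin on the grey reader's pad. I then gripped the handle again and pushed the drawer shut.

**Tin:** after release, both cameras put it within about 3 mm of the ring centre. The long axis of the strip read -69° to -71°, against -70° for the window direction. A second, rougher reading of the strip gave -74°, still well inside the 17° tolerance. It was set down with about 6 N of contact, and in the last picture it stands in place.

**Drawer:** I pushed until it would go no further, with about 40 N of resistance and no more movement. That is about 6 mm beyond where it started. The last picture shows it shut.

**Not checked at the end:**
- The low tin and spool stood upright when last seen in the open drawer. I could not see them once it was shut.
- The cleaner looks unmoved. The vise was mostly hidden behind the arm in the last picture, but the arm never went near it low down.

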